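# Brace a square jar in the coaster stack and unscrew its tight cap

## Task

Set the capped square jar down fully home in the square recess of the wooden coaster stack, so that the jar is braced and cannot turn. Then unscrew its tight cap anticlockwise, stop turning when the threads let go (it takes less than a quarter turn; go no further than that), lift the cap straight off and finish while still holding it level about 2 cm clear above the jar's mouth, with the jar still standing in the recess. Do not tip the jar over, and leave the lantern, bottle opener, saucer and hair clip where they are.

Things in the scene. Friction and masses are not known exactly. Their poses are not given: they have to be found in the camera images.
- jar_mid (a point): Jar, loose, white stoneware, 0.3 to 0.5 kg: square upright body 56 x 56 x 42 mm high, then a round neck 34 mm across up to 68 mm; with its cap 78 mm high. This point: centre of the square body, 21 mm above its underside; x, y square to the sides, z up. Starts standing on the board; may be carried by its closed cap. Standing freely, it spins along when the cap is turned.
- jar_mouth (a point): The centre of the jar's mouth: on the neck's axis 74 mm above the jar's underside, at the top of the seal bar. Same axes as the jar.
- cap_mid (a point): Closed screw cap, ribbed aluminium, 52 mm diameter, 22 mm high, 40 g; lower edge 14 mm above the square shoulder. This point: its centre, 46 mm above jar_mid, 7 mm below jar_mouth; z up. Lugs keep it from being pulled off until turned anticlockwise (from above) 0.9 rad relative to the jar; free from there past 1.7. Turning takes 0.3 N m; it need not rise meanwhile.
- seal (a joint): Stiff rotary seal in the jar's mouth, a small bar that the cap turns along with it (up to 0.1 rad play). Value: its anticlockwise angle relative to the jar, rad, 0 closed; it does not turn back by itself. The threads are surely free once it passes 0.95.
- brace_in (a point): Wooden coaster stack, dark brown, fixed to the board: 82 mm square outside, 30 mm high, with a square recess 62 x 62 mm, 20 mm deep, open above, that takes the jar's foot with 3 mm to spare on each side (a seated jar can twist about 0.1 rad). This point: centre of the recess floor, 10 mm above the board; x, y square to the recess sides, z up.
- lantern: Bystander: red plastic battery lantern, 116 mm across and 218 mm high with its wire handle. Origin at the centre of its underside.
- opener: Bystander: flat steel bottle opener lying on the board, 122 mm long along its x, 40 mm wide at its ring, 6 mm thick. Origin near its middle, at the underside.
- saucer: Bystander: ceramic saucer, 120 mm across, 18 mm high. Origin at the centre of its underside.
- clip: Bystander: black plastic hair clip, about 62 mm long along x, 16 mm wide, 20 mm high. Origin at the centre of its underside.

How it is judged (in metres and radians):
On the way, in this order (a step that is already met when the one before it is completed fails the run):
1. the capped jar stands fully home in the recess (horizontal distance between jar_mid and brace_in below 0.008 m and z of jar_mid in the frame of brace_in below 0.025 m and angle between jar_mid's own z axis and vertical below 0.1 rad and z of cap_mid in the frame of jar_mouth below 0 m), for 0.2 s.
2. the cap is turned anticlockwise on the braced jar (horizontal distance between jar_mid and brace_in below 0.008 m and z of jar_mid in the frame of brace_in below 0.025 m and angle between jar_mid's own z axis and vertical below 0.1 rad and value of joint seal above 0.7 rad), for 0.1 s.
At the end, for the whole second after the job is handed in: The jar stands upright (within 0.1 rad) on the floor of the recess (within 4 mm of it, within 8 mm of its centre); the cap is gripped by the fingers, still, level within 0.26 rad, within 25 mm of the mouth's axis, its lower edge 4 to 50 mm above the mouth, and not touching the jar (all of step 2 and z of cap_mid in the frame of jar_mouth between 0.015 and 0.061 m and horizontal distance between cap_mid and jar_mouth below 0.025 m and angle between cap_mid's own z axis and vertical below 0.26 rad and contact force between the fingers and cap above 1 N and contact force between cap and jar below 0.05 N and linear speed of cap below 0.03 m/s); the arm keeps its last pose, push and grip.
It fails at once if the cap is turned well past a quarter turn (value of joint seal above 1.8 rad).
It fails at once if the jar is tipped over (angle between jar_mid's own z axis and vertical above 0.6 rad).
It fails at once if a bystander is pushed more than 3 cm away (distance of any of lantern, opener, saucer, clip from where it was at the start of the episode above 0.03 m).
It also fails if it takes over 51 s, if anything falls off the work surface, if the arm or the gripper's body presses on something with over 40 N, if the wrist force passes 120 N, or if a joint passes its speed limit or range.

## Robot

A 6-joint arm with a two-finger parallel gripper is mounted at the origin on the work surface. World frame = base frame: x ahead of the robot, y to its left, z up, the work surface at z = 0. Lengths are in mm, angles in degrees, forces in N, time in s.
With the tool pointing down it reaches from about 350 to 850 mm from the base axis. Payload 8.1 kg.
Tool frame: the origin (TCP) lies between the finger pads; the fingertips stand 22 mm ahead of it and the grasp point (between the pads) lies 3 mm ahead of it (r.nose_length is the z of the fingertips in the tool frame, in mm); z points along the fingers, x is the direction in which the jaws open and shut, and the axes are right-handed (so a half turn about z gives the same grasp; the last joint's range is limited). The gripper opens to 85 mm and grips with 20 to 120 N. Pads are 22 mm wide; open, the fingers measure 114 mm over their backs; the gripper's body (76 mm by 85 mm) begins 54 mm behind the grasp point. The pads swing forward as they close: fully open they stand 13 mm farther back than shut.
Start: joints at [63.404, 7.471, 85.268, -0, 87.261, -4.893], TCP at [221.863, 557.479, 253.292] pointing down, gripper open.
Joint ranges: [-169.43, 169.43], [-51.17, 129.36], [1.28, 143.12], [-76.62, 256.62], [0, 156.53], [-152.29, 152.29]. Speed limits (degrees/s): [136.94, 136.94, 159.86, 180, 180, 180].

## Interface

Orientations are given as [roll, pitch, yaw] about the fixed x, y, z axes, in that order (R = Rz(yaw) Ry(pitch) Rx(roll)).
In Python, from bench import r gives the robot as it stands.
- The arm moves only by the shell command python3 -m jog 'ROWS' [FORCE]. ROWS is JSON, a list of rows, each a list of 5 numbers: the shift along the tool's x, y, z in m, then the turn about the tool's z in degrees, then the opening in per cent of the stroke, from 0 (shut) to 100 (fully open). A call has 1 to 8 rows; each row is the pose to reach, as a shift and turn from the pose measured when the call began, along the tool's axes at that moment; what a row does not reach only later rows make up. A row lasts 1/10 s, in which the tool goes at most 50 mm and 8.59 degrees, less where a joint would pass 70% of its speed; a pose out of reach is approached as far as the arm can. A call with a gripper value outside its range is refused whole. The fingers move at their own pace and stop on an object; FORCE is the grip in N (left out, the last holds). Time passes only in rows, so rows that repeat a pose let the fingers close. It gives the time, the measured TCP pose, the force and the opening at its end, in the units of the state.
- r.sense(): the state, without advancing time (a new reading comes with each control period).
- r.snapshot(name): name is "side" or "top"; returns a dict with "image" (384x512x3 uint8, red, green, blue), "K" (3x3 intrinsics, pixels), "T" (4x4, takes a point from camera to world coordinates). Camera axes: x right, y down, z forward; pixel columns grow to the right and rows downward; lengths in mm; the calibration is good to about 2 mm. A picture is of the moment at which its call begins. There is no depth.
- r.hand_in(): hands the job in, once; it reports no verdict.
Trained networks look in a picture, given as the dict that the camera call returned (one of the last four; its "shot" number tells which), for a name from the list of things; names that differ only in an ending like _2 or _b are one class to them, and where a whole thing is asked for, a point or a joint stands for the part that bears it (a point fixed in the world has none). Each returns a list of dicts, best first, with "conf" (0 to 1); they miss things now and then, are a little off and sometimes report something else, mostly with a low value. They report only what shows in the picture. A call takes as long as a camera call.
- r.search_frame(picture, label): "bbox" ([left, top, right, bottom] in pixels, round what is visible of it).
- r.pinpoint(picture, label): "uv" ([column, row] in pixels: a listed point, or the origin of a listed thing).
The state is a dict: "time": time; "joint_pos": joint angles; "qd": joint speeds; "joint_efforts": joint torques, N m; "tool_pos": TCP position; "tcp_rot": TCP orientation; "ft_force": force on the tool from outside, world axes, zero at the start; "wrist_torque": the same for the moment, N m; "finger_gap": finger opening in mm.
Only numpy, scipy, OpenCV 4.12 (cv2) and the standard library are available. Lean on these libraries where they do the work, as an engineer would, in place of code of your own. Each camera call takes 0.05 s, during which the arm holds its last target. There are 200 camera calls.

## Working session

There is one attempt and no reset: what is moved stays moved. The work goes in short steps, Python scripts to look and compute and a shell command to move; the robot and the scene stay as the last step left them, time stands still between calls to the robot, and variables do not carry over. Pictures are saved under pics/ and viewed, about 8 in all and at most 12, crops included, and the job is handed in when it is done.

```bash
mkdir -p pics
cat > h.py <<'E'
import numpy as np, cv2
from bench import r
def proj(s,P):
    T=np.array(s["T"]);K=np.array(s["K"]);c=T[:3,:3].T@(np.asarray(P,float)-T[:3,3]);u=K@c;return u[:2]/u[2]
def ray(s,uv):
    T=np.array(s["T"]);K=np.array(s["K"]);d=T[:3,:3]@np.linalg.solve(K,[uv[0],uv[1],1.]);return T[:3,3],d/np.linalg.norm(d)
def atz(s,uv,z):
    o,d=ray(s,uv);return o+d*(z-o[2])/d[2]
def tri(L):
    A=np.zeros((3,3));b=np.zeros(3)
    for s,uv in L:
        o,d=ray(s,uv);M=np.eye(3)-np.outer(d,d);A+=M;b+=M@o
    return np.linalg.solve(A,b)
def save(s,n,crop=None,f=1):
    im=s["image"][:,:,::-1]
    if crop: a,b,c,d=crop; im=im[b:d,a:c]
    cv2.imwrite("pics/"+n,cv2.resize(im,None,fx=f,fy=f,interpolation=cv2.INTER_CUBIC))
E
python3 - <<'E'
from h import *
np.set_printoptions(precision=1,suppress=True)
S={n:r.snapshot(n) for n in("top","side")}
save(S["top"],"top.png",f=1.5);save(S["side"],"side.png",f=1.5)
for n in S: print(n,np.array(S[n]["T"]))
for l in["jar_mid","jar_mouth","cap_mid","brace_in","lantern","opener","saucer","clip"]:
    p={n:r.pinpoint(S[n],l)[:2] for n in S}
    print(l,{n:[(np.array(q["uv"]),q["conf"]) for q in p[n]] for n in p})
    if p["top"] and p["side"]: print("  ",tri([(S[n],p[n][0]["uv"]) for n in S]))
print(r.sense())
E
```

```text
top [[ -0.   -1.    0.1 523.3]
 [ -1.    0.    0.  -26.4]
 [ -0.   -0.1  -1.  970.8]
 [  0.    0.    0.    1. ]]
side [[ -0.9  -0.3   0.3 218.5]
 [ -0.5   0.6  -0.6 693.9]
 [  0.   -0.7  -0.7 925.1]
 [  0.    0.    0.    1. ]]
jar_mid {'top': [(array([312.9, 214.5]), 0.53), (array([259.8, 262.7]), 0.42)], 'side': [(array([295.4, 180.4]), 0.64)]}
   [ 511.  -160.3   20.8]
jar_mouth {'top': [(array([316.6, 218.3]), 0.51)], 'side': [(array([299. , 166.9]), 0.92), (array([190.9, 199.4]), 0.56)]}
   [ 503.5 -160.8   75.6]
cap_mid {'top': [(array([315.4, 215.8]), 0.76)], 'side': [(array([297.4, 169.8]), 0.56), (array([233. , 271.7]), 0.37)]}
   [ 508.4 -160.4   62.8]
brace_in {'top': [(array([189.3, 216. ]), 0.7)], 'side': [(array([235.7, 272.2]), 0.8)]}
   [517.8 171.9   6.2]
lantern {'top': [(array([413.5, 190.2]), 0.82)], 'side': [(array([312. , 125.5]), 0.65)]}
   [ 569.7 -438.3   -3.6]
opener {'top': [(array([256.3, 262.8]), 0.79)], 'side': [(array([316.3, 239.8]), 0.68)]}
   [385.7  -6.4   4.8]
saucer {'top': [(array([245.8, 126.7]), 0.67)], 'side': [(array([189.8, 198.1]), 0.78)]}
   [755.7  11.   -9.2]
clip {'top': [(array([117.7, 189.6]), 0.52), (array([315.9, 218.3]), 0.43)], 'side': [(array([186.8, 196.3]), 0.54), (array([156.5, 328.2]), 0.52)]}
   [573.7 242.8 311. ]
{'time': 0.9, 'joint_pos': array([63.4,  7.5, 85.3, -0. , 87.3, -4.9]), 'qd': array([ 0. , -0.1,  0.1, -0. ,  0. , -0. ]), 'joint_efforts': array([  0. , -56.9, -50.1,  -0. ,   0. ,   0. ]), 'tool_pos': array([221.8, 557.5, 253.3]), 'tcp_rot': array([180. ,  -0. ,  68.3]), 'ft_force': array([-0.7, -1.2, -0.4]), 'wrist_torque': array([ 0., -0.,  0.]), 'finger_gap': 85.55520962913079}
```

View pics/top.png

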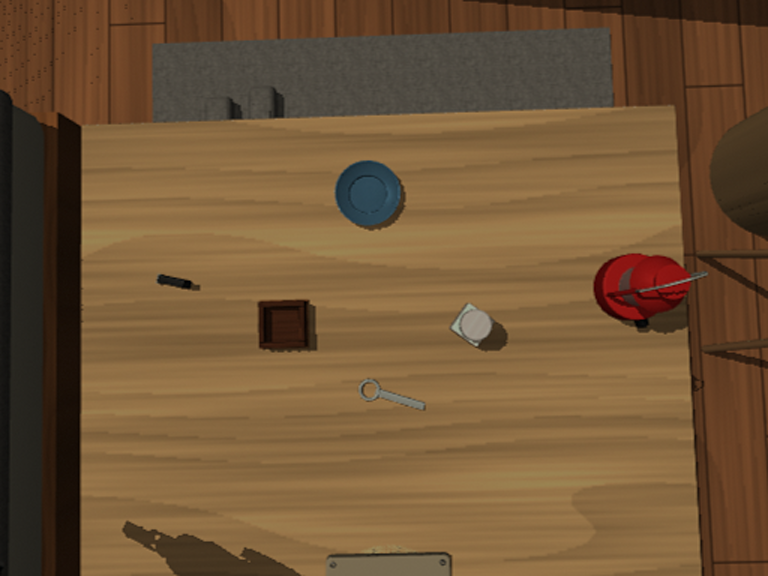

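View pics/side.png

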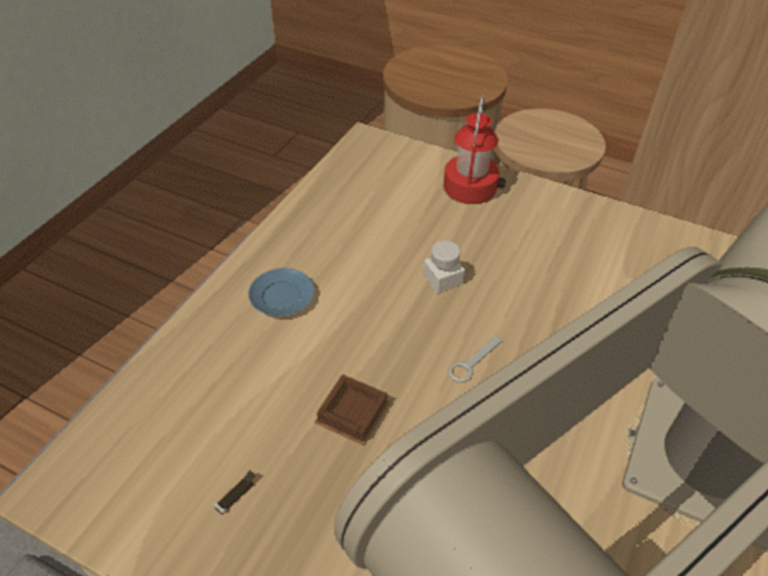

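Run:
```python
from h import *
np.set_printoptions(precision=1,suppress=True)
s=r.snapshot("top")
a=s["image"][165:265,265:365];b=s["image"][165:265,140:240]
cv2.imwrite("pics/crop.png",cv2.resize(np.hstack([a,b])[:,:,::-1],None,fx=4,fy=4,interpolation=cv2.INTER_CUBIC))
```

```text
(no output)
```

View pics/crop.png

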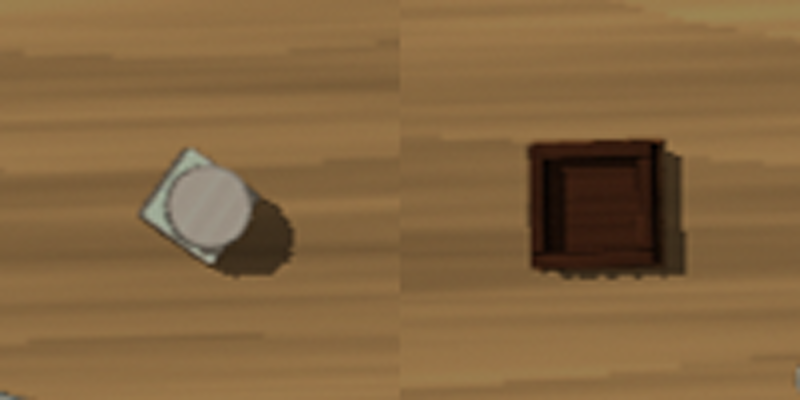

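Top view: the jar is at about (317,217), rotated, with the cap leaning outward by parallax. The coaster is nearly axis-aligned at about (190,216). The opener lies between them on the robot side, and the clip is well to the left. Next I fit both poses by silhouette.

```bash
cat > fit.py <<'E'
from h import *
from scipy.optimize import minimize
F=8
def box(w,z0,z1): return [(x*w/2,y*w/2,z) for x in(-1,1) for y in(-1,1) for z in(z0,z1)]
def cyl(d,z0,z1): return [(d/2*np.cos(t),d/2*np.sin(t),z) for t in np.linspace(0,6.283,49) for z in(z0,z1)]
JAR=[box(56,0,42),cyl(34,42,68),cyl(52,56,78)]; BR=[box(82,0,30)]; CAP=[cyl(52,56,78)]
def render(s,parts,p,win,z=0):
    x,y,a=p;c,n=np.cos(a),np.sin(a);m=np.zeros(((win[3]-win[1])*F,(win[2]-win[0])*F),np.uint8)
    for P in parts:
        q=np.array([proj(s,(x+c*X-n*Y,y+n*X+c*Y,Z+z)) for X,Y,Z in P])
        q=(q-[win[0],win[1]]+0.5)*F
        cv2.fillConvexPoly(m,cv2.convexHull(np.round(q*16).astype(np.int32)),255,shift=4)
    return cv2.resize(m,None,fx=1/F,fy=1/F,interpolation=cv2.INTER_AREA)/255.
def fit(obs,parts,p0,z=0):
    # obs: (s,mask,win)
    f=lambda v:sum(np.abs(render(s,parts,v*[1,1,.02],w,z)-m).sum() for s,m,w in obs)
    best=None
    for da in(-.3,-.15,0,.15,.3):
        v0=np.array(p0)/[1,1,.02]+[0,0,da/.02]
        o=minimize(f,v0,method="Nelder-Mead",options=dict(initial_simplex=v0+np.array([[0,0,0],[6,0,0],[0,6,0],[0,0,6]]),xatol=.05,fatol=.1))
        if best is None or o.fun<best.fun: best=o
    return best.x*[1,1,.02],best.fun
def sat(s,w):
    im=s["image"][w[1]:w[3],w[0]:w[2]];h=cv2.cvtColor(im,cv2.COLOR_RGB2HSV).astype(int);return h
E
python3 - <<'E'
from fit import *
np.set_printoptions(precision=2,suppress=True)
t=r.snapshot("top");d=r.snapshot("side")
wj={"top":(290,190,345,245),"side":(270,150,325,205)};wb={"top":(160,190,220,245),"side":(200,240,270,305)}
out=[]
J=[];B=[]
for n,s in(("top",t),("side",d)):
    h=sat(s,wj[n]);m=((h[...,1]<70)&(h[...,2]>90)).astype(float);J.append((s,m,wj[n]))
    h=sat(s,wb[n]);out.append(h); rgb=s["image"][wb[n][1]:wb[n][3],wb[n][0]:wb[n][2]].astype(int)
    m2=((rgb.max(2)<100)&(h[...,1]>150)).astype(float);B.append((s,m2,wb[n]))
    cv2.imwrite(f"pics/m_{n}.png",cv2.resize(np.hstack([cv2.resize(q,(60,60),interpolation=0)*255 for q in(m,m2)]),None,fx=5,fy=5,interpolation=0))
cv2.imwrite("pics/m.png",np.vstack([cv2.imread("pics/m_top.png"),cv2.imread("pics/m_side.png")])[:, :])
for nm,O,P,p0 in(("jar",J,JAR,(508,-160,.6)),("brace",B,BR,(518,172,0))):
    for o in(O[:1],O[1:],O):
        p,f=fit(o,P,p0);print(nm,p[:2],np.degrees(p[2]),f,[a[1].sum() for a in o])
E
```

```text
jar [ 508.67 -162.32] 53.296119258934176 55.443137254901956 [np.float64(479.0)]
jar [ 509.66 -159.06] 51.69046326315994 36.42745098039215 [np.float64(720.0)]
jar [ 509.74 -160.58] 53.629950940640214 106.95686274509804 [np.float64(479.0), np.float64(720.0)]
brace [518.37 170.32] -0.9793448364258067 52.81960784313725 [np.float64(1080.0)]
brace [606.  20.] 37.81521447863433 3.0 [np.float64(3.0)]
brace [518.36 170.33] -0.8760374354448589 1425.1686274509805 [np.float64(1080.0), np.float64(3.0)][ WARN:0@2.314] global loadsave.cpp:1063 imwrite_ Unsupported depth image for selected encoder is fallbacked to CV_8U.
```

View pics/m.png

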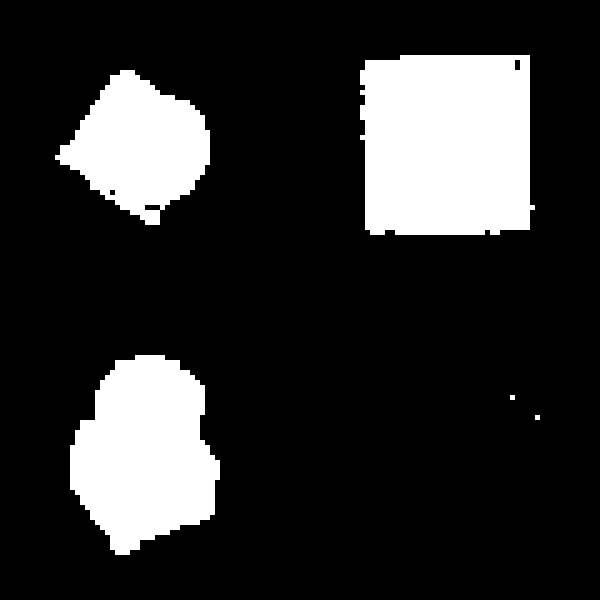

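Masks are clean for the jar in both views and for the brace in the top view. The side brace threshold needs loosening.

```bash
python3 - <<'E' 2>/dev/null
from fit import *
np.set_printoptions(precision=2,suppress=True)
t=r.snapshot("top");d=r.snapshot("side")
B=[]
for s,w,k in((t,(160,190,220,245),0),(d,(200,240,270,305),1)):
    im=s["image"][w[1]:w[3],w[0]:w[2]]; g=im.astype(np.int32)
    lab=cv2.cvtColor(im,cv2.COLOR_RGB2LAB)
    th,m=cv2.threshold(np.ascontiguousarray(lab[...,0]),0,1,cv2.THRESH_OTSU+cv2.THRESH_BINARY_INV)
    L=lab.astype(int); red=(g[...,0]-g[...,1])/(g.max(2)+1.)
    sh=(red<0.4)
    print(th,m.sum(),np.percentile(red[m>0],[5,25,50,75,95]))
    m=(m>0)&(red>0.42); m=cv2.morphologyEx(m.astype(np.uint8),cv2.MORPH_CLOSE,np.ones((3,3)))
    n,lb,st,_=cv2.connectedComponentsWithStats(m); m=(lb==1+st[1:,4].argmax()).astype(float)
    B.append((s,m,w)); cv2.imwrite(f"pics/b{k}.png",cv2.resize(np.hstack([im[:,:,::-1],np.repeat(m[...,None]*255,3,2).astype(np.uint8)]),(600,290),interpolation=0))
cv2.imwrite("pics/b.png",np.vstack([cv2.imread("pics/b0.png"),cv2.imread("pics/b1.png")]))
for o in(B[:1],B[1:],B):
    p,f=fit(o,BR,(518,172,0));print(p[:2],np.degrees(p[2]),f,[a[1].sum() for a in o])
E
```

```text
74.0 1265 [0.23 0.44 0.47 0.48 0.5 ]
115.0 1469 [0.2  0.27 0.3  0.32 0.34]
```

```bash
python3 - <<'E' 2>/dev/null
from fit import *
np.set_printoptions(precision=2,suppress=True)
t=r.snapshot("top");d=r.snapshot("side")
B=[]
for s,w,k,rt,lt in((t,(160,190,220,245),0,.38,74),(d,(200,240,270,305),1,.24,115)):
    im=s["image"][w[1]:w[3],w[0]:w[2]]; g=im.astype(np.int32)
    L=cv2.cvtColor(im,cv2.COLOR_RGB2LAB)[...,0]; red=(g[...,0]-g[...,1])/(g.max(2)+1.)
    m=cv2.morphologyEx(((L<lt)&(red>rt)).astype(np.uint8),cv2.MORPH_CLOSE,np.ones((3,3)))
    n,lb,st,_=cv2.connectedComponentsWithStats(m); m=(lb==1+st[1:,4].argmax()).astype(float)
    B.append((s,m,w)); cv2.imwrite(f"pics/b{k}.png",cv2.resize(np.hstack([im[:,:,::-1],np.repeat(m[...,None]*255,3,2).astype(np.uint8)]),(600,290),interpolation=0))
cv2.imwrite("pics/b.png",np.vstack([cv2.imread("pics/b0.png"),cv2.imread("pics/b1.png")]))
for o in(B[:1],B[1:],B):
    p,f=fit(o,BR,(518,172,0));print(p[:2],np.degrees(p[2]),f,[a[1].sum() for a in o])
E
```

```text
[519.11 171.05] 0.19931372586375568 41.72941176470589 [np.float64(1012.0)]
[516.58 177.78] 0.08283025410647982 53.78431372549019 [np.float64(1358.0)]
[518.02 175.62] 0.17858184143347916 223.52941176470588 [np.float64(1012.0), np.float64(1358.0)]
```

View pics/b.png

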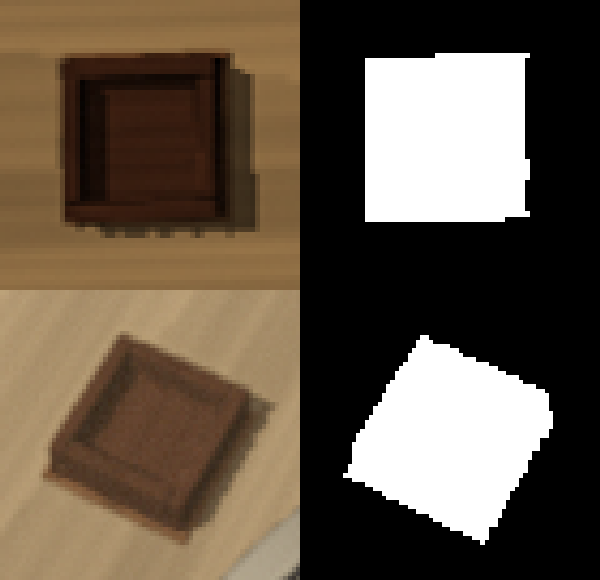

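The strip at the coaster's lower edge biases the side mask, so the side fit sits about 6 mm off the top fit. I'll re-register over the coaster using the held jar. First, approach the jar with yaw 53.5.

```bash
cat > go.py <<'E'
import sys
from h import *
x,y,z,yaw=map(float,sys.argv[1:5]);s=r.sense();p=np.array(s["tool_pos"]);rot=s["tcp_rot"]
from scipy.spatial.transform import Rotation as R
M=R.from_euler("xyz",rot,degrees=True).as_matrix()
print("t%.2f"%s["time"],"pos",p.round(1),"rot",np.round(rot,2),"gap %.1f"%s["finger_gap"],"F",np.round(s["ft_force"],1),"Tq",np.round(s["wrist_torque"],2))
print("row",(M.T@(np.array([x,y,z])-p)/1000).round(4),"turn",round((rot[2]-yaw+180)%360-180,2))
E
python3 -m jog '[[-0.561,0.5325,0,14.8,100],[-0.561,0.5325,0,14.8,100],[-0.561,0.5325,0,14.8,100],[-0.561,0.5325,0,14.8,100],[-0.561,0.5325,0,14.8,100],[-0.561,0.5325,0,14.8,100],[-0.561,0.5325,0,14.8,100],[-0.561,0.5325,0,14.8,100]]' 45
python3 go.py 509.2 -160.7 140 53.5
```

```text
time: 2.05
tool_pos: [370.8, 184.3, 253.7]
tcp_rot: [180.0, -0.1, 53.5]
ft_force: [1.7, -0.1, 0.2]
finger_gap: 84.9
t2.05 pos [370.8 184.3 253.7] rot [ 1.7996e+02 -6.0000e-02  5.3520e+01] gap 84.9 F [ 1.7 -0.1  0.2] Tq [-0.04  0.01  0.03]
row [-0.1952  0.3163  0.1137] turn 0.02
```

```bash
python3 -m jog '[[-0.195,0.316,0.114,0,100],[-0.195,0.316,0.114,0,100],[-0.195,0.316,0.114,0,100],[-0.195,0.316,0.114,0,100],[-0.195,0.316,0.114,0,100],[-0.195,0.316,0.114,0,100],[-0.195,0.316,0.114,0,100],[-0.195,0.316,0.114,0,100]]' >/dev/null
python3 -m jog '[[0,0,0,0,100]]' >/dev/null
python3 go.py 509.2 -160.7 71 53.5
```

```text
t2.95 pos [ 509.2 -166.7  136.8] rot [-1.7996e+02  4.0000e-02  5.3240e+01] gap 85.3 F [-0.3  0.2 -0.8] Tq [ 0.05  0.05 -0.05]
row [ 0.0049 -0.0035  0.0658] turn -0.26
```

```bash
python3 -m jog '[[0.005,-0.0035,0.02,0,100],[0.005,-0.0035,0.03,0,100],[0.005,-0.0035,0.045,0,100],[0.005,-0.0035,0.058,0,100],[0.005,-0.0035,0.066,0,100],[0.005,-0.0035,0.066,0,100],[0.005,-0.0035,0.066,0,100]]' >/dev/null
python3 go.py 509.2 -160.7 71 53.5
```

```text
t3.65 pos [ 509.4 -160.5   71. ] rot [-1.7996e+02  4.0000e-02  5.3250e+01] gap 85.2 F [-1.   0.5 -0.2] Tq [-0.01  0.01 -0.02]
row [-0.0003 -0.0001 -0.    ] turn -0.25
```

```bash
python3 -m jog '[[0,0,0,0,0],[0,0,0,0,0],[0,0,0,0,0],[0,0,0,0,0],[0,0,0,0,0],[0,0,0,0,0],[0,0,0,0,0],[0,0,0,0,0]]' 70
python3 go.py 509.2 -160.7 131 53.5
```

```text
time: 4.45
tool_pos: [510.3, -160.8, 72.1]
tcp_rot: [179.9, 0.0, 53.3]
ft_force: [-0.4, -0.0, 6.7]
finger_gap: 50.9
t4.45 pos [ 510.3 -160.8   72.1] rot [179.92   0.    53.25] gap 50.9 F [-0.4 -0.   6.7] Tq [0.03 0.07 0.01]
row [-0.0006 -0.0009 -0.0589] turn -0.25
```

```bash
python3 -m jog '[[0,0,-0.02,0,0],[0,0,-0.05,0,0],[0,0,-0.07,0,0],[0,0,-0.07,0,0],[0,0,-0.07,0,0]]' 
python3 go.py 518.5 172 142 0
```

```text
time: 4.95
tool_pos: [509.9, -160.7, 141.3]
tcp_rot: [179.9, 0.0, 53.3]
ft_force: [-0.2, -0.3, -3.4]
finger_gap: 50.6
t4.95 pos [ 509.9 -160.7  141.3] rot [1.7995e+02 1.0000e-02 5.3250e+01] gap 50.6 F [-0.2 -0.3 -3.4] Tq [ 0.05 -0.01 -0.04]
row [ 0.2717 -0.1922 -0.0009] turn 53.25
```

```bash
python3 -m jog '[[0.034,-0.024,0,7,0],[0.07,-0.05,0,14,0],[0.105,-0.074,0,21,0],[0.14,-0.1,0,28,0],[0.175,-0.124,0,35,0],[0.21,-0.149,0,42,0],[0.24,-0.17,0,48,0],[0.26,-0.184,0,52,0]]' >/dev/null
python3 go.py 518.5 172 142 0
```

```text
t5.75 pos [516.2 160.1 138.4] rot [179.95   0.19   1.11] gap 50.4 F [ 0.8 -0.4 -4. ] Tq [-0.03 -0.03 -0.01]
row [ 0.0026 -0.0119 -0.0036] turn 1.11
```

```bash
python3 -m jog '[[0.0026,-0.0119,0.01,1.1,0],[0.0026,-0.0119,0.02,1.1,0],[0.0026,-0.0119,0.02,1.1,0],[0.0026,-0.0119,0.02,1.1,0]]' >/dev/null
python3 go.py 518.5 172 118 0
python3 - <<'E' 2>/dev/null
from h import *
t=r.snapshot("top");d=r.snapshot("side")
a=t["image"][170:270,140:240];b=d["image"][210:310,185:285]
cv2.imwrite("pics/hov.png",cv2.resize(np.hstack([a,b])[:,:,::-1],None,fx=4,fy=4,interpolation=cv2.INTER_CUBIC))
E
```

```text
t6.15 pos [517.4 171.  116.8] rot [179.89   0.35   0.  ] gap 50.5 F [ 0.6 -0.7 -2.3] Tq [-0.04 -0.   -0.03]
row [ 0.0011 -0.001  -0.0012] turn 0.0
```

View pics/hov.png

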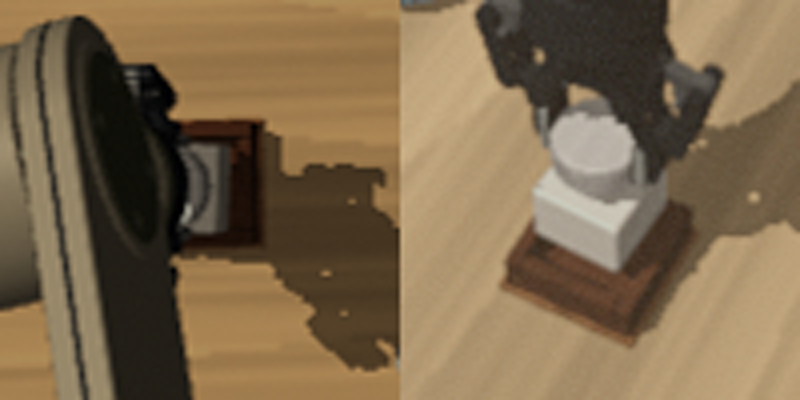

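The side view shows the jar hanging just above the recess, roughly centred and aligned. I'll overlay predicted outlines to get the camera biases.

```bash
python3 - <<'E' 2>/dev/null
from fit import *
np.set_printoptions(precision=2,suppress=True)
t=r.snapshot("top");d=r.snapshot("side")
p=np.array(r.sense()["tool_pos"]);zb=p[2]-72.1;print(p,zb)
def draw(s,w,items,f=8):
    im=np.ascontiguousarray(cv2.resize(s["image"][w[1]:w[3],w[0]:w[2]][:,:,::-1],None,fx=f,fy=f,interpolation=0))
    for (x,y,wd,z,col) in items:
        q=np.array([proj(s,(x+a*wd/2,y+b*wd/2,z)) for a,b in((-1,-1),(1,-1),(1,1),(-1,1))])
        q=(q-[w[0],w[1]]+.5)*f; cv2.polylines(im,[np.round(q*16).astype(np.int32)],True,col,1,cv2.LINE_AA,4)
    return im
bx,by=519.1,171.0
J=[(p[0],p[1],56,zb,(0,255,0)),(p[0],p[1],56,zb+42,(0,255,0))]
B=[(bx,by,82,0,(255,255,0)),(bx,by,82,30,(255,255,0)),(bx,by,62,30,(255,0,255))]
cv2.imwrite("pics/ov.png",np.hstack([draw(t,(178,192,213,242),J+B,10),draw(d,(205,232,265,299),J+B,7)[:500]][0:1]+[cv2.resize(draw(d,(205,245,265,297),J+B,8),None,fx=.93,fy=500/416)]))
E
```

```text
[518.95 171.38 118.94] 46.836881157090374
```

View pics/ov.png

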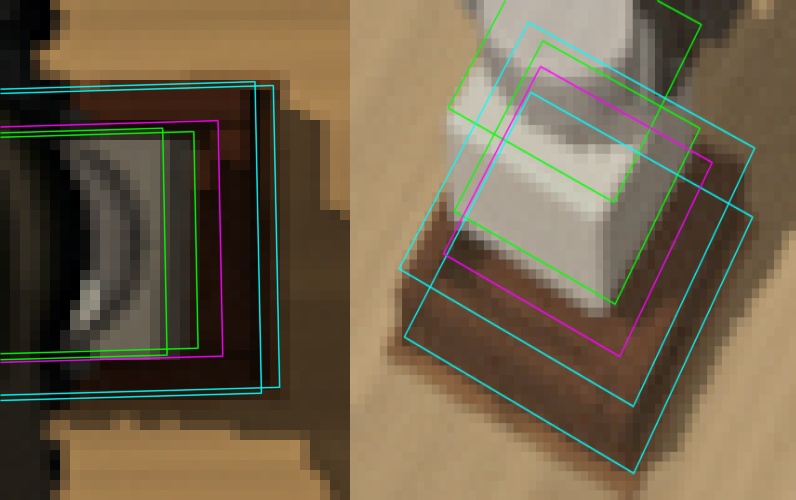

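Both overlays show jar and brace shifted by the same amount, to within about 1 mm. That means the hover position is good, so I lower slowly and watch the force.

```bash
python3 -m jog '[[0,0,0.008,0,0],[0,0,0.014,0,0],[0,0,0.018,0,0],[0,0,0.022,0,0],[0,0,0.025,0,0],[0,0,0.027,0,0],[0,0,0.027,0,0],[0,0,0.027,0,0]]' 
python3 go.py 518.5 171 82 0
```

```text
time: 7.15
tool_pos: [519.0, 171.4, 92.0]
tcp_rot: [180.0, 0.1, -0.0]
ft_force: [0.4, -0.0, -4.0]
finger_gap: 50.3
t7.15 pos [519.  171.4  92. ] rot [ 1.7996e+02  1.2000e-01 -4.0000e-02] gap 50.3 F [ 0.4 -0.  -4. ] Tq [ 0.01  0.01 -0.01]
row [-0.0005  0.0004  0.01  ] turn -0.04
```

It entered the recess freely: the only force is the jar's weight. Continuing to the floor.

```bash
python3 -m jog '[[0,0,0.003,0,0],[0,0,0.006,0,0],[0,0,0.008,0,0],[0,0,0.009,0,0],[0,0,0.01,0,0],[0,0,0.0105,0,0],[0,0,0.0105,0,0],[0,0,0.0105,0,0]]' 
python3 go.py 518.5 171 82 0
```

```text
time: 7.95
tool_pos: [519.3, 171.7, 82.4]
tcp_rot: [180.0, 0.1, -0.0]
ft_force: [-3.9, 0.6, 5.6]
finger_gap: 50.9
t7.95 pos [519.3 171.7  82.4] rot [ 1.7998e+02  8.0000e-02 -3.0000e-02] gap 50.9 F [-3.9  0.6  5.6] Tq [ 0.16  0.66 -0.03]
row [-0.0008  0.0007  0.0004] turn -0.03
```

```bash
python3 -m jog '[[0,0,0,0,0],[0,0,0,-3,0],[0,0,0,-8,0],[0,0,0,-14,0],[0,0,0,-20,0],[0,0,0,-26,0],[0,0,0,-32,0],[0,0,0,-38,0]]' 95
python3 go.py 519.2 171.7 82.2 72
python3 -m jog '[[0,0,0,-6,0],[0,0,0,-12,0],[0,0,0,-18,0],[0,0,0,-22,0]]'
python3 go.py 519.2 171.7 82.2 72
```

```text
time: 8.75
tool_pos: [519.7, 172.3, 82.7]
tcp_rot: [-180.0, -0.0, 38.2]
ft_force: [0.7, 4.5, -1.3]
finger_gap: 50.3
t8.75 pos [519.7 172.3  82.7] rot [-1.7995e+02 -2.0000e-02  3.8190e+01] gap 50.3 F [ 0.7  4.5 -1.3] Tq [ 0.62 -0.06 -0.31]
row [-0.0008  0.0001  0.0005] turn -33.81
time: 9.15
tool_pos: [520.3, 172.8, 82.8]
tcp_rot: [-180.0, -0.1, 60.4]
ft_force: [1.5, 4.3, -2.3]
finger_gap: 50.3
t9.15 pos [520.3 172.8  82.8] rot [-1.7999e+02 -1.4000e-01  6.0400e+01] gap 50.3 F [ 1.5  4.3 -2.3] Tq [ 0.67 -0.19 -0.28]
row [-0.0015 -0.0004  0.0006] turn -11.6
```

Torque of 0.3 N·m matches the seal resistance, so the cap is turning. Now to 72° with the drift corrected.

```bash
python3 -m jog '[[-0.001,-0.0002,0.0006,-5,0],[-0.0015,-0.0004,0.0006,-9,0],[-0.0015,-0.0004,0.0006,-12,0],[-0.0015,-0.0004,0.0006,-12,0],[-0.0015,-0.0004,0.0006,-12,0]]'
python3 go.py 519.2 171.7 82.2 72
python3 - <<'E' 2>/dev/null
from h import *
d=r.snapshot("side");save(d,"turned.png",(185,200,300,310),5)
E
```

```text
time: 9.65
tool_pos: [520.5, 172.7, 83.1]
tcp_rot: [179.8, -0.3, 72.4]
ft_force: [1.2, 4.6, -0.3]
finger_gap: 50.3
t9.65 pos [520.5 172.7  83.1] rot [179.84  -0.29  72.4 ] gap 50.3 F [ 1.2  4.6 -0.3] Tq [ 0.81 -0.18 -0.26]
row [-0.0014 -0.0009  0.0009] turn 0.4
```

View pics/turned.png

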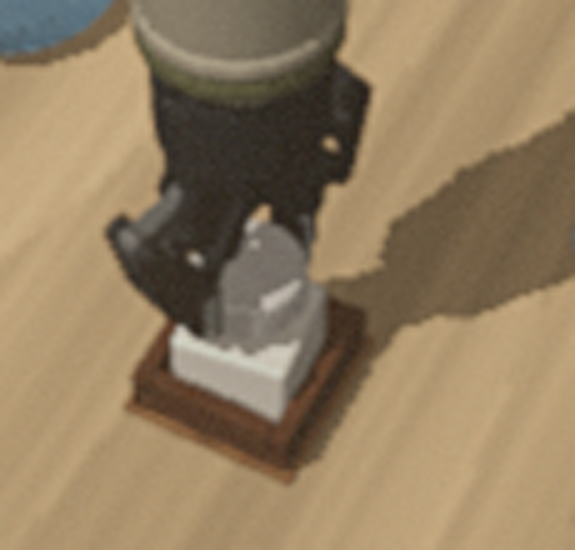

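The jar stands in the recess with its sides parallel to the coaster, so it was braced and the cap has turned 72°. I lift a few mm and check whether the jar's weight comes along.

```bash
python3 -m jog '[[0,0,-0.001,0,0],[0,0,-0.003,0,0],[0,0,-0.005,0,0],[0,0,-0.007,0,0],[0,0,-0.008,0,0],[0,0,-0.008,0,0],[0,0,-0.008,0,0]]'
python3 go.py 519.5 171.9 121 72
```

```text
time: 10.4
tool_pos: [520.4, 172.8, 91.2]
tcp_rot: [179.8, -0.3, 72.4]
ft_force: [-1.0, 1.1, 1.3]
finger_gap: 49.9
t10.40 pos [520.4 172.8  91.2] rot [179.84  -0.3   72.39] gap 49.9 F [-1.   1.1  1.3] Tq [ 0.35 -0.    0.06]
row [-0.001  -0.0005 -0.0298] turn 0.39
```

There is no jar weight on the wrist and the torque is gone, so the cap is free. Lifting to about 38 mm above closed.

```bash
python3 -m jog '[[0,0,-0.004,0,0],[0,0,-0.01,0,0],[0,0,-0.016,0,0],[0,0,-0.022,0,0],[0,0,-0.027,0,0],[0,0,-0.03,0,0],[0,0,-0.03,0,0],[0,0,-0.03,0,0]]'
python3 -m jog '[[0,0,0,0,0],[0,0,0,0,0],[0,0,0,0,0]]'
python3 - <<'E' 2>/dev/null
from h import *
np.set_printoptions(precision=1,suppress=True)
t=r.snapshot("top");d=r.snapshot("side");save(d,"end.png",(185,190,300,310),5)
for l in("jar_mid","jar_mouth","cap_mid"):
    for n,s in(("top",t),("side",d)):
        for q in r.pinpoint(s,l)[:1]: print(l,n,np.array(q["uv"]),q["conf"],atz(s,q["uv"],{"jar_mid":31,"jar_mouth":84,"cap_mid":115}[l]))
E
```

```text
time: 11.2
tool_pos: [520.3, 172.6, 121.2]
tcp_rot: [179.8, -0.3, 72.4]
ft_force: [-0.2, -0.2, -1.9]
finger_gap: 50.2
time: 11.5
tool_pos: [520.1, 172.6, 120.9]
tcp_rot: [179.9, -0.3, 72.4]
ft_force: [-0.0, -0.6, -0.9]
finger_gap: 50.0
jar_mid top [185.4 213.4] 0.64 [525.1 177.   31. ]
jar_mid side [233.6 268.4] 0.84 [519.  179.1  31. ]
jar_mouth top [180.9 216.6] 0.67 [517.3 176.9  84. ]
jar_mouth side [236.1 252.9] 0.97 [516.  170.8  84. ]
cap_mid top [182.5 216.4] 0.59 [517.9 165.9 115. ]
cap_mid side [232.3 246.9] 0.55 [520.  179.9 115. ]
```

View pics/end.png

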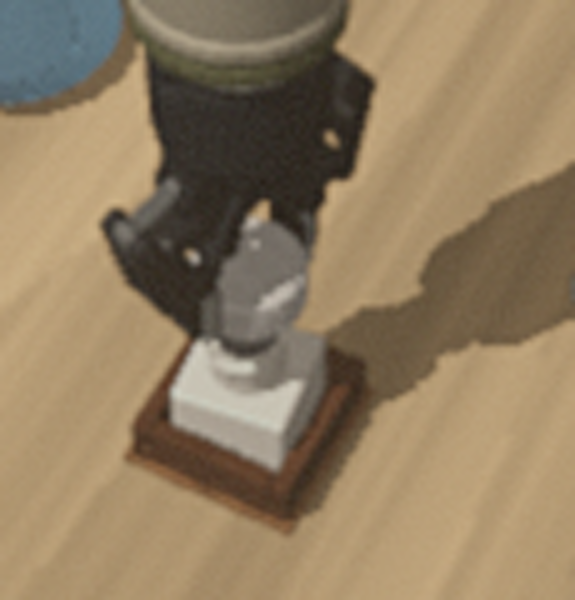

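The neck now shows below the held cap. The jar is unmoved in the recess, and the cap rose about 11 px, which matches 38 mm. Handing in.

```bash
python3 -c "
from bench import r
print(r.hand_in())"; python3 go.py 520 172.6 121 72
```

```text
the job is handed in; nothing more can be done
None
the job is handed in; nothing more can be done
```

I seated the capped jar in the recess, unscrewed the cap 72° anticlockwise and lifted it straight up. I handed in with the cap still held about 2 cm above the mouth, at roughly 11.5 s. No verdict was reported.

- **Seating:** the jar went in without touching the sides. Contact came at the expected height, to within 0.3 mm.
- **Unscrewing:** the wrist torque stayed near 0.3 N·m, which matches the seal. The side view showed the jar's sides still lined up with the coaster. I had no direct seal reading, so the angle past the threads is inferred.
- **Lifting:** the torque vanished and no jar weight came up with the cap.
- **Final picture:** the neck shows below the held cap and the jar stands in the recess. The gripper opening is steady at 50 mm and the tool is level within 0.3°.

**Disagreements:**
- The two cameras placed the coaster about 7 mm apart in y, because the side outline caught a light strip at its lower edge. I settled this by comparing against the held jar.
- The last network points for jar and cap scatter by up to 14 mm between the views, so I relied on the arm's own readings and the picture for the final check.
- I did not re-measure the four bystanders, but the arm never went near them.

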